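Fill, shut and lock the clinic's medicine drum

ROBOT

A 7-joint arm with a two-finger parallel gripper is mounted at the origin on the work surface. World frame = base frame: x ahead of the robot, y to its left, z up, the work surface at z = 0. Lengths are in m, angles in rad, forces in N, time in s.
With the tool pointing down it reaches from about 0.425 to 0.875 m from the base axis. Payload 4.7 kg.
Tool frame: the origin (TCP) lies where the fingers leave the gripper's body, on its centre line; the fingertips stand 70 mm ahead of it and the grasp point (between the pads) lies 51 mm ahead of it; z points along the fingers, y is the line along which they close (so a half turn about z gives the same grasp; the last joint's range is limited). The gripper opens to 87 mm and grips with 3 to 60 N. Pads are 19 mm wide; open, the fingers measure 117 mm over their backs; the gripper's body (75 mm by 190 mm) begins 51 mm behind the grasp point.
Start: joints at [-1.211, 0.321, -0.07, 1.45, 0.023, 1.371, -0.057], TCP at [0.22, 0.612, 0.292] pointing down, gripper open.
Joint ranges: [-2.86, 2.86], [-0.3, 2.09], [-1.38, 1.24], [0.06, 2.45], [-1.56, 4.7], [0.09, 2.05], [-2.69, 2.69]. Speed limits (rad/s): [2.57, 2.57, 3.14, 3.14, 3.14, 3.14, 3.14].

INTERFACE

Orientations are given as a rotation vector (axis times angle).
In Python, from bench import get_state, get_image, get_calibration, close_job gives the robot as it stands.
- The arm moves only by the tool send_rows, never from a script. Its argument "rows" is a list of rows, each an object of numbers: "hand": the finger opening in mm, from 0 to 87; "x", "y", "z": the shift along the world's x, y, z in mm; "roll": the turn about the world's z in degrees. A call has 1 to 10 rows; each row shifts and turns the commanded pose from where the row before left it; what a row does not reach is not made up. A row lasts 1/10 s, in which the tool goes at most 50 mm and 8.59 degrees, less where a joint would pass 70% of its speed; a pose out of reach is approached as far as the arm can. A call is refused whole if a number of a shift passes 50 or a number of a turn 8.59, either way. A call with a gripper value outside its range is refused whole. The fingers move at their own pace and stop on an object; "force" is the grip in N (left out, the last holds). Time passes only in rows, so rows that do not move let the fingers close. It gives the time, the measured TCP pose, the force, the opening and the grip force at its end, in the units of the state.
- get_state(): the state, without advancing time (a new reading comes with each control period).
- get_image(name): name is "side" or "top" or "wrist"; returns the picture (384x512x3 uint8, blue, green, red); there is no depth.
- get_calibration(name): a dict with "mtx" (3x3 intrinsics, pixels), "world_from_camera" (4x4, takes a point from camera to world coordinates). Camera axes: x right, y down, z forward; pixel columns grow to the right and rows downward; lengths in m; the calibration is good to about 2 mm. A picture is of the moment at which its call begins: read the wrist's pose just before it. get_calibration takes no time and is no camera call; for the wrist camera it gives the pose at the moment of the call.
- close_job(): hands the job in; it is judged then, once.
The state is a dict: "time": time; "joint_positions": joint angles; "qd": joint speeds; "joint_torque": joint torques, N m; "position": TCP position; "tool_rot": TCP orientation; "ft_force": force on the tool from outside, world axes, zero at the start; "torque": the same for the moment, N m; "grip_width": opening from 0.0 (shut) to 1.0 (fully open); "grip_force": force on a finger pad.
Only numpy, scipy, OpenCV 4.12 (cv2) and the standard library are available. Lean on these libraries where they do the work, as an engineer would, in place of code of your own. Each camera call takes 0.05 s, during which the arm holds its last target. There are 200 camera calls.

TASK

Fill the round medicine drum for the home visit: through the window in its turning cap, stand the round bottle in the compartment marked with one pip, the square bottle in the one with two pips and the flat oblong bottle in the one with three pips (some bottle may be missing today). When all the bottles are in, turn the cap so that its window is centred on the long bar, which shuts the drum, then turn the steel lock collar until its lug stands squarely at the arrowhead. Do not shove or knock over the tape roll, stapler and mug that stand about.

Things in the scene. Friction and masses are not known exactly. Their poses are not given: they have to be found in the camera images.
- drum: White drum, fixed, 268 mm across, 84 high to its rim. Origin: centre of the underside, on the axis of cap and collar; z up. Inside (radius 24 to 111 mm, floor 8 mm up) four walls 5 mm thick, up to 78 mm high, part it into equal compartments centred 0, 90, 180, 270 degrees counter-clockwise from its x axis: one, two, three pips, blind. Yaw up to about 50 degrees either way.
- comp_one (a point): Centre of the floor of the one-pip compartment, 70 mm from the drum's axis, 8 mm above the desk. The black marks, 6 mm high, stand on the drum's 23 mm wide rim straight outside each compartment: one, two or three round pips 11 mm across, or one bar 46 mm long.
- comp_two (a point): The same for the two-pip compartment.
- comp_three (a point): The same for the three-pip compartment.
- blind (a point): The same for the blind compartment, kept empty, marked with the single long bar (46 mm): the cap is shut when its window is centred here.
- cap_grip (a point): On the drum's axis, 108 mm above the desk, in the black bar on the grey cap. The bar is 56 long, 14 wide, 30 high (z 92 to 122 mm). The cap is a disc 228 mm across, z 86 to 92 mm, that turns either way about the drum's axis without stops, stays where it is left (0.12 N m of friction) and starts at any angle. x axis: along the bar towards the window; z up.
- window (a point): Middle of the cap's one window, 70 mm from the axis, at the cap's upper face (z 92 mm). The window is a sector from 34 to 107 mm radius and 40 degrees to either side of this point; the rest of the cap is closed. Turns with the cap.
- collar_lug (a point): Top centre of the black lug on the steel lock collar, 155 mm from the drum's axis, z 98 mm; 26 mm long radially, 14 wide, standing free from z 60 to 98. The collar is a captive ring (radius 137 to 148 mm, z 35 to 60) turning about the drum's axis, friction 0.25 N m. The lug starts 0.6 to 1.15 rad clockwise (from above) of the locked mark and can overshoot it by 0.4 rad.
- lock_mark (a point): Where the top centre of the lug must be when locked: 155 mm from the axis, 98 mm above the desk, straight outside the flat black arrowhead (15 mm, pointing outwards) on the drum's rim, midway between the three-pip mark and the long bar.
- round_bottle: Amber glass medicine bottle; body round, 52 mm in diameter, 44 high, under a round black screw cap 22 in diameter that reaches from 44 to 72 mm above the bottle's underside (grip it there, in any direction). 0.09-0.16 kg. Origin at the centre of the underside, z up. May be absent.
- square_bottle: Amber glass medicine bottle; body square, 44 x 44 mm, 44 high, under a round black screw cap 22 in diameter that reaches from 44 to 72 mm above the bottle's underside (grip it there, in any direction). 0.09-0.16 kg. Origin at the centre of the underside, z up. May be absent.
- flat_bottle: Amber glass medicine bottle; body oblong, 56 (x) x 32 (y) mm, 44 high, under a round black screw cap 22 in diameter that reaches from 44 to 72 mm above the bottle's underside (grip it there, in any direction). 0.09-0.16 kg. Origin at the centre of the underside, z up. May be absent.
- tape_roll: Bystander, to be left alone: roll of paper tape lying flat, 84 mm in diameter, 25 mm high. Origin at the centre of the underside, z up.
- stapler: Bystander, to be left alone: grey stapler, 130 (x) x 34 mm, 48 mm high. Origin at the centre of the underside, z up.
- mug: Bystander, to be left alone: white mug, 80 mm in diameter, 90 mm high, handle at +y. Origin at the centre of the underside, z up.
There are look-alikes about, which are no part of the job. Leave any purple look-alike of the flat_bottle alone. What is shaped like the round_bottle but yellow is not meant.

How it is judged:
On the way, in this order (a step that is already met when the one before it is completed fails the run):
1. every bottle stands in its own compartment (horizontal distance between round_bottle and comp_one below 0.045 m and horizontal distance between square_bottle and comp_two below 0.045 m and horizontal distance between flat_bottle and comp_three below 0.045 m and height (world z) of each of round_bottle, square_bottle, flat_bottle below 0.025 m and angle between each of round_bottle, square_bottle, flat_bottle's own z axis and vertical below 0.3 rad and linear speed of each of round_bottle, square_bottle, flat_bottle below 0.03 m/s), for 0.3 s.
2. then the cap's window is on the long bar (horizontal distance between round_bottle and comp_one below 0.045 m and horizontal distance between square_bottle and comp_two below 0.045 m and horizontal distance between flat_bottle and comp_three below 0.045 m and height (world z) of each of round_bottle, square_bottle, flat_bottle below 0.025 m and angle between each of round_bottle, square_bottle, flat_bottle's own z axis and vertical below 0.3 rad and horizontal distance between window and blind below 0.01 m), for 0.3 s.
3. then the collar's lug is at the arrowhead (all of step 2 and horizontal distance between collar_lug and lock_mark below 0.012 m), for 0.3 s.
At the end, for the whole second after the job is handed in: Every bottle present stands upright (within 17 degrees) on the floor of its own compartment, at rest; the middle of the window is within 10 mm of the middle of the long-bar compartment, seen from above; the collar's lug is within 12 mm of the locked mark (all of step 3 and linear speed of each of round_bottle, square_bottle, flat_bottle below 0.03 m/s); the robot touches nothing.
It fails at once if a bystander is shoved more than 5 cm (distance of any of tape_roll, stapler, mug from where it was at the start of the episode above 0.05 m).
It fails at once if a bystander is knocked over (angle between any of tape_roll, stapler, mug's own z axis and vertical above 0.6 rad).
Of round_bottle, square_bottle, flat_bottle only 2 to 3 are there at a start; the rules pass over those that are not, and their reading is None.
At some moment in a run one of round_bottle, square_bottle, flat_bottle may be knocked a few centimetres aside while the robot is not near it.
It also fails if it takes over 210 s, if anything falls off the work surface, if the arm or the gripper's body presses on something with over 40 N, if the wrist force passes 120 N, or if a joint passes its speed limit or range.

## Working session

There is one attempt and no reset: what is moved stays moved. The work goes in short steps, Python scripts to look and compute and a tool call to move; the robot and the scene stay as the last step left them, time stands still between calls to the robot, and variables do not carry over. Pictures are saved under pics/ and viewed, at most 14 in all, crops included, and the job is handed in when it is done.

Besides the shell and the picture viewer there is one more tool, called after "Request:" as name(argument=value, ...), one argument or row to a line, values as JSON. send_rows: Moves the arm, as the interface text tells. Its arguments: {"type":"object","properties":{"rows":{"type":"array","items":{"type":"object","properties":{"hand":{"type":"number"},"x":{"type":"number"},"y":{"type":"number"},"z":{"type":"number"},"roll":{"type":"number"}}}},"force":{"type":"number"}},"required":["rows"]}

```bash
mkdir -p pics; cat > h.py <<'E'
import numpy as np, cv2, json
from bench import get_state, get_image, get_calibration, close_job
def ray(cal,u,v,z):
    M=np.array(cal["world_from_camera"]);K=np.array(cal["mtx"])
    d=M[:3,:3]@np.linalg.solve(K,[u,v,1.]);o=M[:3,3]
    return (o+d*(z-o[2])/d[2])
def proj(cal,p):
    M=np.linalg.inv(np.array(cal["world_from_camera"]));q=np.array(cal["mtx"])@(M[:3,:3]@np.asarray(p)+M[:3,3])
    return q[:2]/q[2]
E
python3 - <<'E'
from h import *
for n in("top","side"):
    im=get_image(n);cv2.imwrite(f"pics/{n}0.png",im)
    c=get_calibration(n);print(n,np.round(c["mtx"],1).tolist(),np.round(c["world_from_camera"],3).tolist())
s=get_state();print(s)
E
```

```text
top [[411.5, 0.0, 252.8], [0.0, 411.5, 190.2], [0.0, 0.0, 1.0]] [[0.01, -0.988, 0.155, 0.401], [-1.0, -0.01, 0.0, -0.002], [0.001, -0.155, -0.988, 1.321], [0.0, 0.0, 0.0, 1.0]]
side [[434.6, 0.0, 253.6], [0.0, 434.6, 193.0], [0.0, 0.0, 1.0]] [[0.859, -0.344, 0.378, 0.044], [-0.511, -0.55, 0.66, -0.89], [-0.019, -0.761, -0.649, 0.985], [0.0, 0.0, 0.0, 1.0]]
{'time': 0.1, 'joint_positions': array([-1.21087821,  0.32176575, -0.07007681,  1.45154892,  0.02257405,
        1.37080279, -0.05690746]), 'qd': array([-0.00112669, -0.00146136,  0.00156419, -0.0030785 ,  0.00149935,
       -0.00072079, -0.00068544]), 'joint_torque': array([-4.99817088e-04, -4.92573667e+01, -4.05964544e-01, -3.13399243e+01,
       -6.40377402e-02,  3.95851058e-02,  7.33568982e-05]), 'position': array([0.22023794, 0.61115259, 0.2912618 ]), 'tool_rot': array([-5.40455587e-01, -3.09452123e+00,  2.70647874e-03]), 'ft_force': array([-0.24131419, -0.71814265, -0.44831191]), 'torque': array([-0.01794501, -0.00830909, -0.00544871]), 'grip_force': 0.0, 'grip_width': 0.9990551716164963}
```

View pics/top0.png

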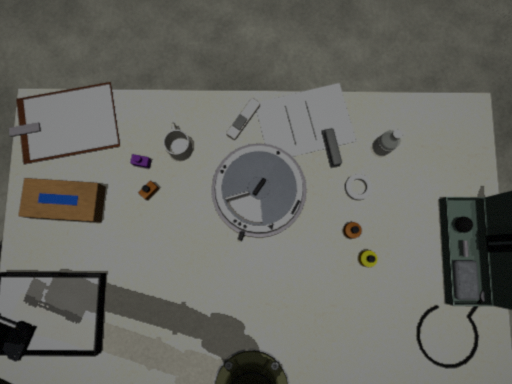

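View pics/side0.png

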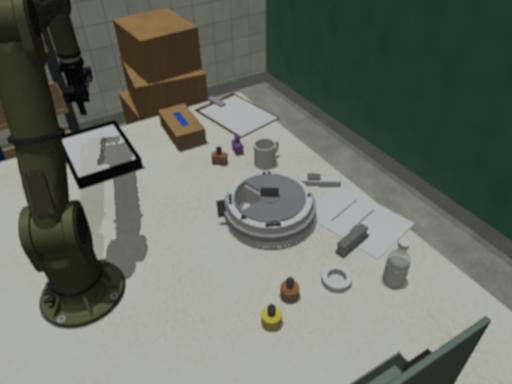

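The top view shows the drum at about (259,188), and an orange bottle at (148,190) near the purple look-alike. A second bottle is at (353,230), with the yellow look-alike at (369,258). I'll zoom in for detail.

```bash
python3 - <<'E'
from h import *
im=cv2.imread("pics/top0.png")
a=cv2.resize(im[135:245,200:315],None,fx=5,fy=5,interpolation=cv2.INTER_CUBIC)
b=cv2.resize(im[145:205,120:170],(250,300),interpolation=cv2.INTER_CUBIC)
c=cv2.resize(im[210:270,335:385],(250,300),interpolation=cv2.INTER_CUBIC)
o=np.zeros((600,800,3),np.uint8);a=cv2.convertScaleAbs(a,alpha=1.5)
o[:550,:550]=a[:550,:550];o[:300,550:]=b;o[300:,550:]=c
cv2.imwrite("pics/z0.png",o)
cal=get_calibration("top")
hsv=cv2.cvtColor(im,cv2.COLOR_BGR2HSV)
m=cv2.inRange(hsv,(3,120,50),(18,255,255))
n,l,st,ce=cv2.connectedComponentsWithStats(m)
for i in range(1,n):
    if st[i,4]>30: print(st[i],ce[i].round(1),ray(cal,*ce[i],0.044).round(3))
for uv in((148,190),(353,230),(259,188)):print(uv, ray(cal,*uv,0.07).round(3))
E
```

```text
[ 17 100   8  25 109] [ 20.8 112.7] [0.848 0.752 0.044]
[ 21 135  98  28 279] [ 48.1 150.4] [0.723 0.653 0.044]
[  19  179   79   42 2342] [ 58.8 199.8] [0.565 0.605 0.044]
[139 181  18  18 122] [148.  189.7] [0.6   0.328 0.044]
[345 222  16  16 164] [352.  229.8] [ 0.48  -0.309  0.044]
(148, 190) [0.595 0.322 0.07 ]
(353, 230) [ 0.478 -0.306  0.07 ]
(259, 188) [ 0.604 -0.02   0.07 ]
```

View pics/z0.png

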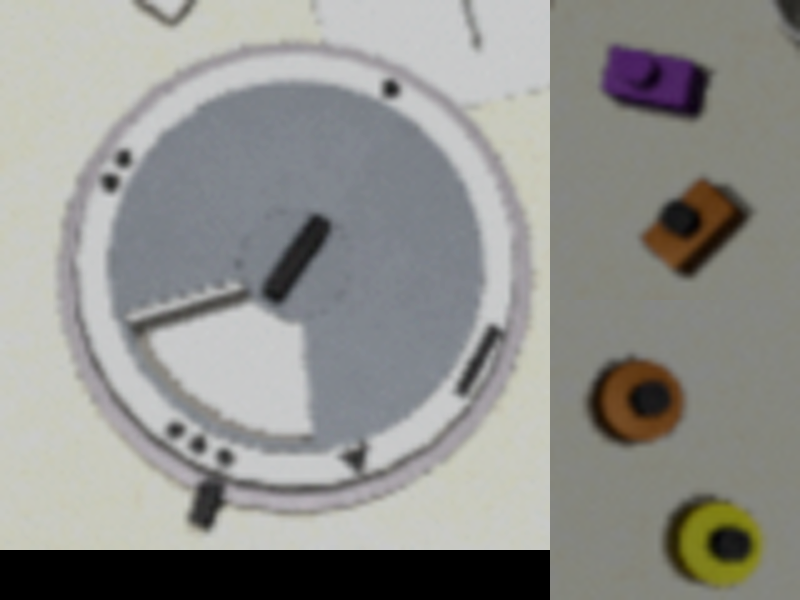

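The top crop shows the flat bottle at (148,190) and the round one at (352,230); the square bottle is absent. The window already sits close to the three-pip side, and the lug is at about (241,236). Next I'll measure exactly.

```bash
cat > m.py <<'E'
from h import *
def drum(im,cal):
    g=cv2.cvtColor(im,cv2.COLOR_BGR2GRAY)
    m=(g<60).astype(np.uint8)
    n,l,st,ce=cv2.connectedComponentsWithStats(m)
    return [(st[i,4],ce[i],l==i) for i in range(1,n) if st[i,4]>=4 and 200<ce[i][0]<315 and 135<ce[i][1]<250]
def bottles(im,cal):
    hsv=cv2.cvtColor(im,cv2.COLOR_BGR2HSV); g=im.max(2)
    m=cv2.inRange(hsv,(3,120,40),(18,255,255))
    n,l,st,ce=cv2.connectedComponentsWithStats(m)
    for i in range(1,n):
        if 60<st[i,4]<260 and 110<ce[i][0] :
            x,y,w,h=st[i,:4];p=(l==i).astype(np.uint8);c=cv2.findContours(p,0,2)[0][0]
            r=cv2.minAreaRect(c);H=cv2.convexHull(c)
            box=[ray(cal,*q,.044)[:2] for q in cv2.boxPoints(r)]
            sub=np.zeros(g.shape,np.uint8);sub[y-3:y+h+3,x-3:x+w+3]=1
            hm=np.zeros(g.shape,np.uint8);cv2.fillConvexPoly(hm,H,1)
            d=((g<45)&(cv2.dilate(hm,np.ones((3,3)))>0)).astype(np.uint8)
            k,ll,ss,cc=cv2.connectedComponentsWithStats(d)
            j=1+np.argmax(ss[1:,4]) if k>1 else 0
            e1=box[1]-box[0];e2=box[2]-box[1];e=e1 if np.hypot(*e1)>np.hypot(*e2) else e2
            print("bottle",ce[i].round(1),"rect",np.mean(box,0).round(4),"size",np.hypot(*e1).round(3),np.hypot(*e2).round(3),"ang",np.degrees(np.arctan2(e[1],e[0])).round(1),"| cap px",ss[j,4],ray(cal,*cc[j],.070)[:2].round(4) if j else None)
E
python3 - <<'E'
from m import *
im=cv2.imread("pics/top0.png");cal=get_calibration("top")
bottles(im,cal)
for a,c,_ in drum(im,cal): print(a,c.round(1),ray(cal,*c,.09)[:2].round(4),"z98",ray(cal,*c,.098)[:2].round(4))
E
```

```text
bottle [148.2 189.8] rect [0.5995 0.3291] size 0.053 0.03 ang -42.8 | cap px 35 [0.5996 0.328 ]
bottle [351.9 229.8] rect [ 0.4814 -0.3106] size 0.047 0.046 ang -89.4 | cap px 39 [ 0.48   -0.3102]
6 [277.8 152.2] [ 0.7132 -0.0766] z98 [ 0.7112 -0.0761]
4 [224.5 166.5] [0.6666 0.0864] z98 [0.6648 0.0858]
6 [221.5 171. ] [0.6524 0.0952] z98 [0.6508 0.0946]
109 [258.8 186.5] [ 0.6058 -0.0188] z98 [ 0.6045 -0.0186]
35 [237.  196.9] [0.5731 0.0467] z98 [0.572  0.0464]
28 [295.3 206.7] [ 0.5452 -0.1292] z98 [ 0.5443 -0.1283]
4 [234.5 220.5] [0.5018 0.053 ] z98 [0.5011 0.0527]
4 [239.5 223.5] [0.493  0.0379] z98 [0.4924 0.0377]
10 [270.7 226.1] [ 0.4861 -0.0554] z98 [ 0.4856 -0.055 ]
47 [241.3 234.7] [0.4596 0.0319] z98 [0.4592 0.0317]
```

Request:
send_rows(
  rows=[
    {"x": 36,"y": -27,"roll": -2.3,"hand": 50},
    {"x": 36,"y": -27,"roll": -2.3,"hand": 50},
    {"x": 36,"y": -27,"roll": -2.3,"hand": 50},
    {"x": 36,"y": -27,"roll": -2.3,"hand": 50},
    {"x": 36,"y": -27,"roll": -2.3,"hand": 50},
    {"x": 36,"y": -27,"roll": -2.3,"hand": 50},
    {"x": 36,"y": -27,"roll": -2.3,"hand": 50},
    {"x": 36,"y": -27,"roll": -2.3,"hand": 50},
    {"x": 36,"y": -27,"roll": -2.3,"hand": 50},
    {"x": 36,"y": -27,"roll": -2.3,"hand": 50},
  ],
)

```text
schema error: expected keys hand, x, y, z, roll
```

```bash
cat > st.py <<'E'
from h import *
from scipy.spatial.transform import Rotation as R
def st():
    s=get_state();y=R.from_rotvec(s["tool_rot"]).as_matrix()
    print("t",round(s["time"],2),"pos",s["position"].round(4),"yang",np.degrees(np.arctan2(y[1,1],y[0,1])).round(1),"zdir",y[:,2].round(3),"q7",s["joint_positions"][6].round(2),"w",round(s["grip_width"]*87,1),"gf",round(s["grip_force"],1),"F",s["ft_force"].round(1))
    return s
E
python3 - <<'E'
from st import *
from m import bottles
st()
im=get_image("top");cv2.imwrite("pics/t1.png",im);bottles(im,get_calibration("top"))
cv2.imwrite("pics/w1.png",get_image("wrist"))
im=cv2.imread("pics/top0.png");cal=get_calibration("top")
g=cv2.cvtColor(im,cv2.COLOR_BGR2GRAY);ys,xs=np.where(g<60)
p=np.array([ray(cal,x,y,.119)[:2] for x,y in zip(xs,ys) if 245<x<272 and 173<y<201])
c=p.mean(0);w,v=np.linalg.eigh(np.cov((p-c).T));print(len(p),c,np.degrees(np.arctan2(v[1,1],v[0,1])))
# window by white pixels at z .092
C=np.array([.6025,-.019])
print("axis px",proj(cal,[*C,.122]))
E
```

```text
t 0.1 pos [0.2202 0.6112 0.2913] yang 70.2 zdir [-0.001 -0.002 -1.   ] q7 -0.06 w 86.9 gf 0.0 F [-0.2 -0.7 -0.4]
bottle [148.2 189.8] rect [0.5995 0.3291] size 0.053 0.03 ang -42.8 | cap px 36 [0.5994 0.3283]
bottle [351.9 229.8] rect [ 0.4814 -0.3106] size 0.047 0.046 ang -89.4 | cap px 39 [ 0.48   -0.3102]
114 [ 0.60004648 -0.01693215] 142.3945240997939
axis px [258.99023332 185.78439716]
```

Request:
send_rows(
  rows=[
    {"x": 36,"y": -27,"z": 0,"roll": -2.3,"hand": 50},
    {"x": 36,"y": -27,"z": 0,"roll": -2.3,"hand": 50},
    {"x": 36,"y": -27,"z": 0,"roll": -2.3,"hand": 50},
    {"x": 36,"y": -27,"z": 0,"roll": -2.3,"hand": 50},
    {"x": 36,"y": -27,"z": 0,"roll": -2.3,"hand": 50},
    {"x": 36,"y": -27,"z": 0,"roll": -2.3,"hand": 50},
    {"x": 36,"y": -27,"z": 0,"roll": -2.3,"hand": 50},
    {"x": 36,"y": -27,"z": 0,"roll": -2.3,"hand": 50},
    {"x": 36,"y": -27,"z": 0,"roll": -2.3,"hand": 50},
    {"x": 36,"y": -27,"z": 0,"roll": -2.3,"hand": 50},
  ],
  force=25,
)

```text
time: 1.2
position: [0.5815, 0.3403, 0.2922]
tool_rot: [-1.149, -2.924, -0.0]
ft_force: [-0.1, -0.1, -0.2]
grip_width: 0.576
grip_force: 0.0
```

```bash
python3 - <<'E'
from st import *
st()
c=get_calibration("wrist");print(np.round(c["world_from_camera"],3).tolist(),np.round(c["mtx"],1).tolist())
im=get_image("wrist");cv2.imwrite("pics/w1.png",im)
E
```

```text
t 1.2 pos [0.5815 0.3403 0.2922] yang 47.1 zdir [-0.  0. -1.] q7 0.31 w 50.1 gf 0.0 F [-0.1 -0.1 -0.2]
[[0.681, 0.705, 0.199, 0.528], [0.732, -0.656, -0.184, 0.391], [0.001, 0.271, -0.963, 0.386], [0.0, 0.0, 0.0, 1.0]] [[285.2, 0.0, 259.6], [0.0, 285.2, 192.3], [0.0, 0.0, 1.0]]
```

View pics/w1.png

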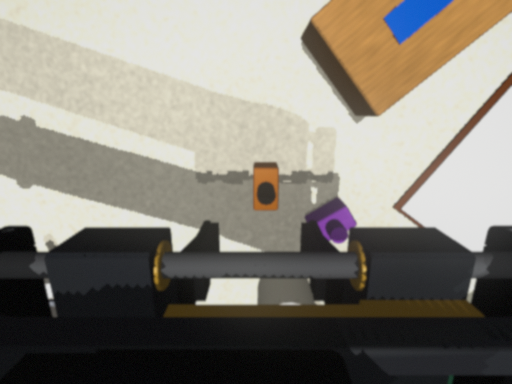

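The wrist view shows the flat bottle's cap at (265,193), with the purple look-alike clear to its right at (337,230). I'll check the cap position with this view.

```bash
cat > wc.py <<'E'
from st import *
def wcap():
    "positions (z=.072) of dark round caps next to orange in the wrist view"
    c=get_calibration("wrist");im=get_image("wrist");hsv=cv2.cvtColor(im,cv2.COLOR_BGR2HSV)
    m=cv2.inRange(hsv,(3,120,40),(18,255,255));n,l,s,ce=cv2.connectedComponentsWithStats(m[:230])
    for i in range(1,n):
        if 300<s[i,4]<4000:
            C=cv2.findContours((l==i).astype(np.uint8),0,2)[0][0];H=np.zeros(im.shape[:2],np.uint8)
            cv2.fillConvexPoly(H,cv2.convexHull(C),1);d=(H>0)&(im.max(2)<60)
            ys,xs=np.where(d)
            print(s[i],len(xs),xs.mean().round(1),ys.mean().round(1),ray(c,xs.mean(),ys.mean(),.070).round(4))
E
python3 -c "
from wc import *
wcap()"
```

```text
[457  65  55  67 433] 0 nan nan [nan nan nan]
[255 156  25  44 792] 178 267.2 184.1 [0.6001 0.3339 0.07  ]wc.py:11: RuntimeWarning: Mean of empty slice.
  print(s[i],len(xs),xs.mean().round(1),ys.mean().round(1),ray(c,xs.mean(),ys.mean(),.070).round(4))
  ret = ret.dtype.type(ret / rcount)
```

Request:
send_rows(
  rows=[
    {"x": 9,"y": -6,"z": -25,"roll": 0,"hand": 50},
    {"x": 9,"y": -6,"z": -25,"roll": 0,"hand": 50},
    {"x": 0,"y": 0,"z": -35,"roll": 0,"hand": 50},
    {"x": 0,"y": 0,"z": -35,"roll": 0,"hand": 50},
    {"x": 0,"y": 0,"z": -35,"roll": 0,"hand": 50},
    {"x": 0,"y": 0,"z": -18,"roll": 0,"hand": 50},
    {"x": 0,"y": 0,"z": 0,"roll": 0,"hand": 10},
    {"x": 0,"y": 0,"z": 0,"roll": 0,"hand": 10},
    {"x": 0,"y": 0,"z": 0,"roll": 0,"hand": 10},
    {"x": 0,"y": 0,"z": 0,"roll": 0,"hand": 10},
  ],
)

```text
time: 2.3
position: [0.5993, 0.3301, 0.1213]
tool_rot: [1.146, 2.923, 0.004]
ft_force: [0.5, 1.1, -0.2]
grip_width: 0.298
grip_force: 0.2
```

Request:
send_rows(
  rows=[
    {"x": 0,"y": 0,"z": 0,"roll": 0,"hand": 10},
    {"x": 0,"y": 0,"z": 0,"roll": 0,"hand": 10},
    {"x": 0,"y": 0,"z": 0,"roll": 0,"hand": 10},
    {"x": 0,"y": 0,"z": 20,"roll": 0,"hand": 10},
    {"x": 0,"y": 0,"z": 30,"roll": 0,"hand": 10},
    {"x": 0,"y": 0,"z": 40,"roll": 0,"hand": 10},
    {"x": 0,"y": 0,"z": 40,"roll": 0,"hand": 10},
    {"x": 0,"y": 0,"z": 35,"roll": 0,"hand": 10},
    {"x": 0,"y": 0,"z": 0,"roll": 0,"hand": 10},
  ],
)

```text
time: 3.2
position: [0.6003, 0.3303, 0.2905]
tool_rot: [1.145, 2.919, 0.012]
ft_force: [1.3, 0.2, -0.2]
grip_width: 0.244
grip_force: 24.8
```

```bash
python3 -c "
from st import *
st()"
```

```text
t 3.2 pos [0.6003 0.3303 0.2905] yang 47.2 zdir [ 0.008  0.005 -1.   ] q7 0.34 w 21.3 gf 24.8 F [ 1.3  0.2 -0.2]
```

Request:
send_rows(
  rows=[
    {"x": -7.5,"y": -39.5,"z": 0,"roll": 1.9,"hand": 10},
    {"x": -7.5,"y": -39.5,"z": 0,"roll": 1.9,"hand": 10},
    {"x": -7.5,"y": -39.5,"z": 0,"roll": 1.9,"hand": 10},
    {"x": -7.5,"y": -39.5,"z": 0,"roll": 1.9,"hand": 10},
    {"x": -7.5,"y": -39.5,"z": 0,"roll": 1.9,"hand": 10},
    {"x": -7.5,"y": -39.5,"z": 0,"roll": 1.9,"hand": 10},
    {"x": -7.5,"y": -39.5,"z": 0,"roll": 1.9,"hand": 10},
    {"x": -7.5,"y": -39.5,"z": 0,"roll": 1.9,"hand": 10},
    {"x": 0,"y": 0,"z": 0,"roll": 0,"hand": 10},
    {"x": 0,"y": 0,"z": 0,"roll": 0,"hand": 10},
  ],
)

```text
time: 4.2
position: [0.5376, 0.0125, 0.2834]
tool_rot: [-0.754, -3.048, -0.0]
ft_force: [-0.2, 1.0, -1.1]
grip_width: 0.247
grip_force: 24.8
```

```bash
python3 - <<'E'
from st import *
st()
a=get_image("wrist");b=get_image("side")[130:270,190:350]
cv2.imwrite("pics/w2.png",np.vstack([a[:250,:],cv2.resize(b,(512,340))]))
E
```

```text
t 4.2 pos [0.5376 0.0125 0.2834] yang 62.2 zdir [-0.001  0.    -1.   ] q7 1.04 w 21.5 gf 24.8 F [-0.2  1.  -1.1]
```

View pics/w2.png

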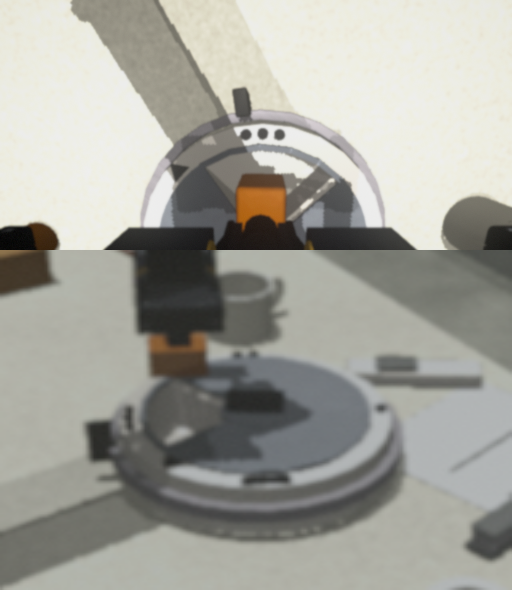

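The wrist view shows the flat bottle lined up with the three pips at (262,134). The side view shows it over the window, so I'll lower it.

Request:
send_rows(
  rows=[
    {"x": 2,"y": 1,"z": -20,"roll": 0,"hand": 10},
    {"x": 0,"y": 0,"z": -30,"roll": 0,"hand": 10},
    {"x": 0,"y": 0,"z": -30,"roll": 0,"hand": 10},
    {"x": 0,"y": 0,"z": -30,"roll": 0,"hand": 10},
    {"x": 0,"y": 0,"z": -25,"roll": 0,"hand": 10},
    {"x": 0,"y": 0,"z": -15,"roll": 0,"hand": 10},
    {"x": 0,"y": 0,"z": -6,"roll": 0,"hand": 10},
    {"x": 0,"y": 0,"z": 0,"roll": 0,"hand": 10},
  ],
)

```text
time: 5.1
position: [0.5409, 0.0161, 0.1286]
tool_rot: [0.746, 3.051, 0.001]
ft_force: [-0.3, 0.2, -1.3]
grip_width: 0.24
grip_force: 25.0
```

Request:
send_rows(
  rows=[
    {"x": 0,"y": 0,"z": 0,"roll": 0,"hand": 20},
    {"x": 0,"y": 0,"z": 0,"roll": 0,"hand": 34},
    {"x": 0,"y": 0,"z": 0,"roll": 0,"hand": 34},
    {"x": 0,"y": 0,"z": 0,"roll": 0,"hand": 34},
    {"x": 0,"y": 0,"z": 15,"roll": 0,"hand": 34},
    {"x": 0,"y": 0,"z": 30,"roll": 0,"hand": 34},
    {"x": 0,"y": 0,"z": 50,"roll": 0,"hand": 34},
    {"x": 0,"y": 0,"z": 50,"roll": 0,"hand": 34},
    {"x": 0,"y": 0,"z": 30,"roll": 0,"hand": 34},
    {"x": 0,"y": 0,"z": 0,"roll": 0,"hand": 34},
  ],
)

```text
time: 6.1
position: [0.5427, 0.0142, 0.3102]
tool_rot: [0.748, 3.041, 0.007]
ft_force: [0.9, -0.0, 0.5]
grip_width: 0.389
grip_force: 0.0
```

```bash
python3 - <<'E'
from st import *
st()
a=get_image("wrist")
cv2.imwrite("pics/w3.png",a[:250,:])
im=get_image("side");hsv=cv2.cvtColor(im,cv2.COLOR_BGR2HSV);cv2.imwrite("pics/s3.png",im)
E
```

```text
t 6.1 pos [0.5427 0.0142 0.3102] yang 62.4 zdir [ 0.011  0.002 -1.   ] q7 1.04 w 33.9 gf 0.0 F [ 0.9 -0.   0.5]
```

View pics/w3.png

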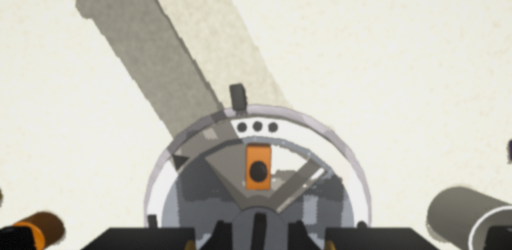

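The flat bottle stands upright in the window at (258,165), in line with the three pips. Next I'll grip the cap bar.

Request:
send_rows(
  rows=[
    {"x": 15,"y": -8,"z": 0,"roll": -2,"hand": 60},
    {"x": 15,"y": -8,"z": 0,"roll": -2,"hand": 60},
    {"x": 15,"y": -8,"z": 0,"roll": -2,"hand": 60},
    {"x": 15,"y": -8,"z": 0,"roll": -1,"hand": 60},
    {"x": 0,"y": 0,"z": -35,"roll": 0,"hand": 60},
    {"x": 0,"y": 0,"z": -35,"roll": 0,"hand": 60},
    {"x": 0,"y": 0,"z": -35,"roll": 0,"hand": 60},
    {"x": 0,"y": 0,"z": 0,"roll": 0,"hand": 60},
    {"x": 0,"y": 0,"z": 0,"roll": 0,"hand": 60},
  ],
)

```text
time: 7.1
position: [0.5996, -0.0175, 0.1975]
tool_rot: [-0.934, -2.997, 0.002]
ft_force: [-0.3, 0.1, 0.6]
grip_width: 0.686
grip_force: 0.0
```

```bash
python3 - <<'E'
from st import *
st()
c=get_calibration("wrist")
a=get_image("wrist")
cv2.imwrite("pics/w4.png",a)
print(proj(c,[.6025,-.019,.122]))
E
```

```text
t 7.1 pos [ 0.5996 -0.0175  0.1975] yang 55.4 zdir [-0.003 -0.    -1.   ] q7 1.04 w 59.7 gf 0.0 F [-0.3  0.1  0.6]
[259.16428415 236.82451469]
```

View pics/w4.png

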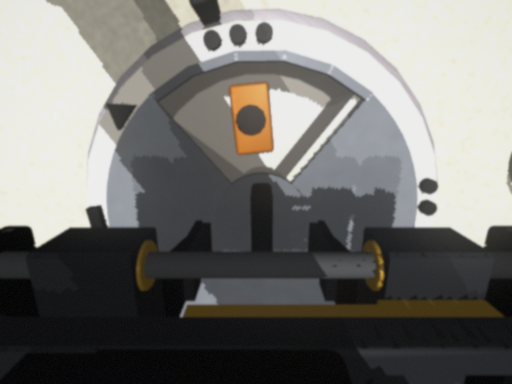

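The bar is upright at column 261 between the fingers, and the bottle is well inside its compartment. I'll move down and grip.

Request:
send_rows(
  rows=[
    {"x": 2,"y": -1,"z": -17,"roll": 0,"hand": 60},
    {"x": 0,"y": 0,"z": -15,"roll": 0,"hand": 60},
    {"x": 0,"y": 0,"z": 0,"roll": 0,"hand": 5},
    {"x": 0,"y": 0,"z": 0,"roll": 0,"hand": 5},
    {"x": 0,"y": 0,"z": 0,"roll": 0,"hand": 5},
    {"x": 0,"y": 0,"z": 0,"roll": 0,"hand": 5},
    {"x": 0,"y": 0,"z": 0,"roll": 0,"hand": 5},
    {"x": 0,"y": 0,"z": 0,"roll": 0,"hand": 5},
    {"x": 0,"y": 0,"z": 0,"roll": 0,"hand": 5},
    {"x": 0,"y": 0,"z": 0,"roll": 0,"hand": 5},
  ],
  force=20,
)

```text
time: 8.15
position: [0.6025, -0.0183, 0.1665]
tool_rot: [0.934, 2.999, 0.001]
ft_force: [1.0, -0.0, 0.7]
grip_width: 0.16
grip_force: 20.0
```

```bash
python3 -c "
from st import *
st()"
```

```text
t 8.15 pos [ 0.6025 -0.0183  0.1665] yang 55.4 zdir [ 0.001  0.    -1.   ] q7 1.06 w 13.9 gf 20.0 F [ 1.  -0.   0.7]
```

Request:
send_rows(
  rows=[
    {"x": 0,"y": 0,"z": 0,"roll": -8.5,"hand": 5},
    {"x": 0,"y": 0,"z": 0,"roll": -8.5,"hand": 5},
    {"x": 0,"y": 0,"z": 0,"roll": -8.5,"hand": 5},
    {"x": 0,"y": 0,"z": 0,"roll": -8.5,"hand": 5},
    {"x": 0,"y": 0,"z": 0,"roll": -8.5,"hand": 5},
    {"x": 0,"y": 0,"z": 0,"roll": -8.5,"hand": 5},
    {"x": 0,"y": 0,"z": 0,"roll": -8.5,"hand": 5},
    {"x": 0,"y": 0,"z": 0,"roll": -8.5,"hand": 5},
    {"x": 0,"y": 0,"z": 0,"roll": -8.5,"hand": 5},
    {"x": 0,"y": 0,"z": 0,"roll": -8.5,"hand": 5},
  ],
)

```text
time: 9.15
position: [0.6009, -0.0187, 0.1665]
tool_rot: [-2.718, -1.571, 0.005]
ft_force: [-6.4, 0.2, 5.3]
grip_width: 0.164
grip_force: 20.0
```

```bash
python3 -c "
from st import *
st()"
```

```text
t 9.15 pos [ 0.6009 -0.0187  0.1665] yang -29.9 zdir [-0.004  0.    -1.   ] q7 -0.36 w 14.3 gf 20.0 F [-6.4  0.2  5.3]
```

Request:
send_rows(
  rows=[
    {"x": -1,"y": 0,"z": 0,"roll": -8.5,"hand": 5},
    {"x": 0,"y": 0,"z": 0,"roll": -8.5,"hand": 5},
    {"x": 0,"y": 0,"z": 0,"roll": -8.5,"hand": 5},
    {"x": 0,"y": 0,"z": 0,"roll": -8.5,"hand": 5},
    {"x": 0,"y": 0,"z": 0,"roll": -8.5,"hand": 5},
    {"x": 0,"y": 0,"z": 0,"roll": -8.5,"hand": 5},
    {"x": 0,"y": 0,"z": 0,"roll": -8.5,"hand": 5},
    {"x": 0,"y": 0,"z": 0,"roll": -8.5,"hand": 5},
    {"x": 0,"y": 0,"z": 0,"roll": -8.5,"hand": 5},
    {"x": 0,"y": 0,"z": 0,"roll": -8.5,"hand": 5},
  ],
)

```text
time: 10.15
position: [0.6002, -0.017, 0.1665]
tool_rot: [-3.066, 0.676, 0.006]
ft_force: [-4.8, 3.0, 4.6]
grip_width: 0.158
grip_force: 20.0
```

Request:
send_rows(
  rows=[
    {"x": 0,"y": 0,"z": 0,"roll": -2.5,"hand": 5},
    {"x": 0,"y": 0,"z": 0,"roll": 0,"hand": 5},
    {"x": 0,"y": 0,"z": 0,"roll": 0,"hand": 60},
    {"x": 0,"y": 0,"z": 0,"roll": 0,"hand": 60},
    {"x": 0,"y": 0,"z": 0,"roll": 0,"hand": 60},
    {"x": 0,"y": 0,"z": 30,"roll": 0,"hand": 60},
    {"x": 0,"y": 0,"z": 50,"roll": 0,"hand": 60},
    {"x": 0,"y": 0,"z": 50,"roll": 0,"hand": 60},
    {"x": 0,"y": 0,"z": 0,"roll": 0,"hand": 60},
  ],
)

```text
time: 11.05
position: [0.6046, -0.02, 0.3034]
tool_rot: [-3.05, 0.737, -0.018]
ft_force: [0.2, -0.5, 0.9]
grip_width: 0.66
grip_force: 0.0
```

```bash
python3 -c "
from st import *
st()
from m import bottles
im=get_image('top');bottles(im,get_calibration('top'))"
```

```text
t 11.05 pos [ 0.6046 -0.02    0.3034] yang -117.2 zdir [ 0.012  0.001 -1.   ] q7 -1.84 w 57.4 gf 0.0 F [ 0.2 -0.5  0.9]
bottle [351.7 229.9] rect [ 0.4814 -0.3091] size 0.05 0.046 ang -89.4 | cap px 38 [ 0.4802 -0.3101]
```

Request:
send_rows(
  rows=[
    {"x": -15,"y": -36,"z": 0,"roll": 0,"hand": 50},
    {"x": -15,"y": -36,"z": 0,"roll": 0,"hand": 50},
    {"x": -15,"y": -36,"z": 0,"roll": 0,"hand": 50},
    {"x": -15,"y": -36,"z": 0,"roll": 0,"hand": 50},
    {"x": -15,"y": -36,"z": 0,"roll": 0,"hand": 50},
    {"x": -15,"y": -36,"z": 0,"roll": 0,"hand": 50},
    {"x": -15,"y": -36,"z": 0,"roll": 0,"hand": 50},
    {"x": -15,"y": -36,"z": 0,"roll": 0,"hand": 50},
    {"x": 0,"y": 0,"z": -50,"roll": 0,"hand": 50},
    {"x": 0,"y": 0,"z": 0,"roll": 0,"hand": 50},
  ],
)

```text
time: 12.1
position: [0.4773, -0.3055, 0.2403]
tool_rot: [-3.051, 0.742, 0.017]
ft_force: [-0.6, 1.3, -0.9]
grip_width: 0.577
grip_force: 0.0
```

```bash
python3 - <<'E'
from wc import *
st();wcap()
from m import bottles
im=get_image('top');bottles(im,get_calibration('top'))
a=get_image("wrist")
cv2.imwrite("pics/w5.png",np.vstack([a,np.zeros((6,512,3),np.uint8),im[80:290]]))
E
```

```text
t 12.1 pos [ 0.4773 -0.3055  0.2403] yang -117.3 zdir [-0.01   0.004 -1.   ] q7 -1.28 w 50.2 gf 0.0 F [-0.6  1.3 -0.9]
[ 240  152   49   50 1475] 304 263.9 183.1 [ 0.4825 -0.3116  0.07  ]
bottle [351.3 233.5] rect [ 0.4678 -0.3074] size 0.025 0.049 ang -106.7 | cap px 54 [ 0.4773 -0.3   ]
```

View pics/w5.png

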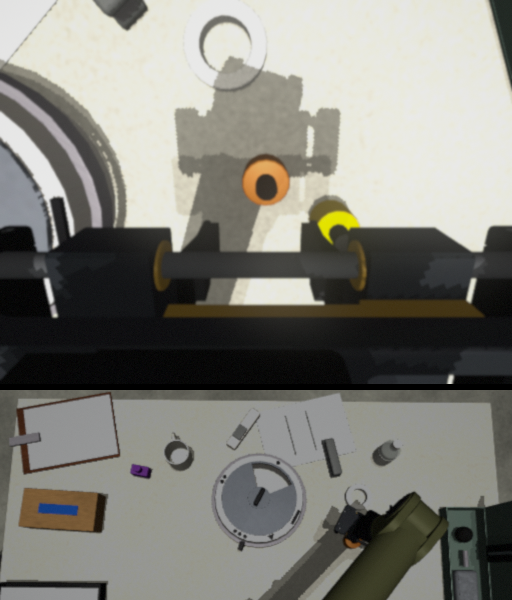

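The wrist view shows the round bottle's cap at (266,187), with the yellow one to the right at (337,228). The top view shows the window now turned to the one pip. I'll grasp the round bottle.

Request:
send_rows(
  rows=[
    {"x": 3,"y": -4,"z": -31,"roll": 0,"hand": 42},
    {"x": 0,"y": 0,"z": -35,"roll": 0,"hand": 42},
    {"x": 0,"y": 0,"z": -35,"roll": 0,"hand": 42},
    {"x": 0,"y": 0,"z": -20,"roll": 0,"hand": 42},
    {"x": 0,"y": 0,"z": 0,"roll": 0,"hand": 42},
    {"x": 0,"y": 0,"z": 0,"roll": 0,"hand": 10},
    {"x": 0,"y": 0,"z": 0,"roll": 0,"hand": 10},
    {"x": 0,"y": 0,"z": 0,"roll": 0,"hand": 10},
    {"x": 0,"y": 0,"z": 0,"roll": 0,"hand": 10},
    {"x": 0,"y": 0,"z": 0,"roll": 0,"hand": 10},
  ],
  force=25,
)

```text
time: 13.25
position: [0.4851, -0.3112, 0.1266]
tool_rot: [3.053, -0.736, 0.004]
ft_force: [0.2, -1.1, 4.9]
grip_width: 0.244
grip_force: 24.8
```

Request:
send_rows(
  rows=[
    {"x": 0,"y": 0,"z": 0,"roll": 0,"hand": 10},
    {"x": 0,"y": 0,"z": 20,"roll": 0,"hand": 10},
    {"x": 0,"y": 0,"z": 30,"roll": 0,"hand": 10},
    {"x": 0,"y": 0,"z": 40,"roll": 0,"hand": 10},
    {"x": 0,"y": 0,"z": 40,"roll": 0,"hand": 10},
    {"x": 0,"y": 0,"z": 35,"roll": 0,"hand": 10},
    {"x": 0,"y": 0,"z": 0,"roll": 0,"hand": 10},
  ],
)

```text
time: 13.95
position: [0.4858, -0.3119, 0.2947]
tool_rot: [3.053, -0.736, 0.012]
ft_force: [0.6, -0.2, -0.9]
grip_width: 0.246
grip_force: 24.8
```

```bash
python3 - <<'E'
from st import *
st()
im=get_image('side');cv2.imwrite("pics/s6.png",im)
E
```

```text
t 13.95 pos [ 0.4858 -0.3119  0.2947] yang -117.1 zdir [ 0.007 -0.002 -1.   ] q7 -1.3 w 21.4 gf 24.8 F [ 0.6 -0.2 -0.9]
```

Request:
send_rows(
  rows=[
    {"x": 22,"y": 32,"z": 0,"roll": 0,"hand": 10},
    {"x": 22,"y": 32,"z": 0,"roll": 0,"hand": 10},
    {"x": 22,"y": 33,"z": 0,"roll": 0,"hand": 10},
    {"x": 22,"y": 33,"z": 0,"roll": 0,"hand": 10},
    {"x": 22,"y": 33,"z": 0,"roll": 0,"hand": 10},
    {"x": 22,"y": 33,"z": 0,"roll": 0,"hand": 10},
    {"x": 22,"y": 33,"z": 0,"roll": 0,"hand": 10},
    {"x": 23,"y": 33,"z": 0,"roll": 0,"hand": 10},
    {"x": 0,"y": 0,"z": 0,"roll": 0,"hand": 10},
    {"x": 0,"y": 0,"z": 0,"roll": 0,"hand": 10},
  ],
)

```text
time: 15.0
position: [0.6609, -0.0467, 0.2874]
tool_rot: [3.053, -0.732, -0.007]
ft_force: [-0.0, -1.2, -0.9]
grip_width: 0.243
grip_force: 24.8
```

```bash
python3 - <<'E'
from st import *
st()
a=get_image("wrist");b=get_image("side")[130:270,190:350]
cv2.imwrite("pics/w7.png",np.vstack([a[:250,:],cv2.resize(b,(512,340))]))
E
```

```text
t 15.0 pos [ 0.6609 -0.0467  0.2874] yang -117.0 zdir [-0.005 -0.001 -1.   ] q7 -1.72 w 21.1 gf 24.8 F [-0.  -1.2 -0.9]
```

View pics/w7.png

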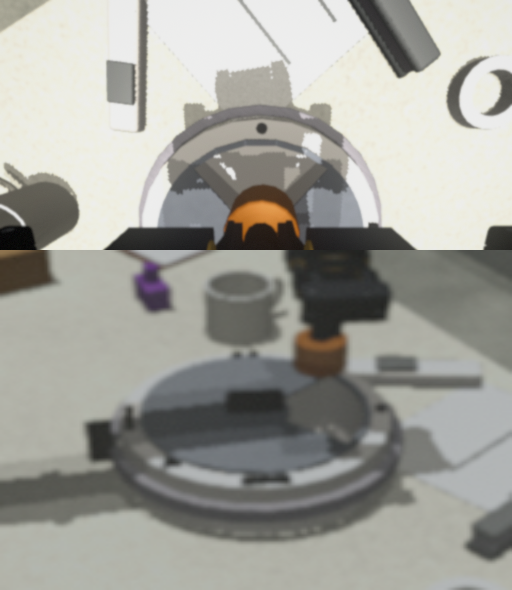

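The round bottle lines up with the single pip at (261,128) and sits over the open window. I'll lower it.

Request:
send_rows(
  rows=[
    {"x": 2,"y": -3,"z": -20,"roll": 0,"hand": 10},
    {"x": 0,"y": 0,"z": -30,"roll": 0,"hand": 10},
    {"x": 0,"y": 0,"z": -30,"roll": 0,"hand": 10},
    {"x": 0,"y": 0,"z": -30,"roll": 0,"hand": 10},
    {"x": 0,"y": 0,"z": -25,"roll": 0,"hand": 10},
    {"x": 0,"y": 0,"z": -15,"roll": 0,"hand": 10},
    {"x": 0,"y": 0,"z": -6,"roll": 0,"hand": 10},
    {"x": 0,"y": 0,"z": 0,"roll": 0,"hand": 10},
    {"x": 0,"y": 0,"z": 0,"roll": 0,"hand": 10},
  ],
)

```text
time: 16.0
position: [0.6637, -0.0522, 0.1352]
tool_rot: [-3.053, 0.738, -0.002]
ft_force: [0.3, 0.3, -1.8]
grip_width: 0.245
grip_force: 24.9
```

Request:
send_rows(
  rows=[
    {"x": 0,"y": 0,"z": -2,"roll": 0,"hand": 10},
    {"x": 0,"y": 0,"z": 0,"roll": 0,"hand": 10},
    {"x": 0,"y": 0,"z": 0,"roll": 0,"hand": 20},
    {"x": 0,"y": 0,"z": 0,"roll": 0,"hand": 34},
    {"x": 0,"y": 0,"z": 0,"roll": 0,"hand": 34},
    {"x": 0,"y": 0,"z": 0,"roll": 0,"hand": 34},
  ],
)

```text
time: 16.6
position: [0.6634, -0.051, 0.1321]
tool_rot: [-3.054, 0.736, 0.0]
ft_force: [-0.0, 0.2, 0.1]
grip_width: 0.374
grip_force: 0.0
```

Request:
send_rows(
  rows=[
    {"x": 0,"y": 0,"z": 15,"roll": 0,"hand": 34},
    {"x": 0,"y": 0,"z": 30,"roll": 0,"hand": 34},
    {"x": 0,"y": 0,"z": 50,"roll": 0,"hand": 34},
    {"x": 0,"y": 0,"z": 50,"roll": 0,"hand": 34},
    {"x": 0,"y": 0,"z": 0,"roll": 0,"hand": 34},
    {"x": 0,"y": 0,"z": 0,"roll": 0,"hand": 34},
  ],
)

```text
time: 17.2
position: [0.664, -0.0518, 0.2797]
tool_rot: [-3.053, 0.736, -0.006]
ft_force: [-0.5, -0.1, -0.1]
grip_width: 0.391
grip_force: 0.0
```

```bash
python3 - <<'E'
from st import *
st()
a=get_image("wrist")
cv2.imwrite("pics/w8.png",a[:250])
E
```

```text
t 17.2 pos [ 0.664  -0.0518  0.2797] yang -117.1 zdir [ 0.004  0.    -1.   ] q7 -1.71 w 34.0 gf 0.0 F [-0.5 -0.1 -0.1]
```

View pics/w8.png

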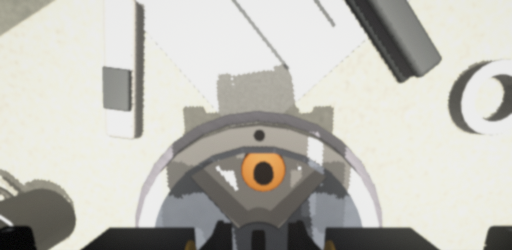

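The round bottle stands upright in the one-pip compartment at (262,172). I'll go back to the cap bar with the wrist turned half a turn.

Request:
send_rows(
  rows=[
    {"x": -13,"y": 7,"z": 0,"roll": 8.5,"hand": 60},
    {"x": -13,"y": 7,"z": 0,"roll": 8.5,"hand": 60},
    {"x": -13,"y": 7,"z": 0,"roll": 8.5,"hand": 60},
    {"x": -13,"y": 7,"z": 0,"roll": 8.5,"hand": 60},
    {"x": -11,"y": 6,"z": 0,"roll": 8.5,"hand": 60},
    {"x": 0,"y": 0,"z": 0,"roll": 8.5,"hand": 60},
    {"x": 0,"y": 0,"z": 0,"roll": 8.5,"hand": 60},
    {"x": 0,"y": 0,"z": 0,"roll": 8.5,"hand": 60},
    {"x": 0,"y": 0,"z": 0,"roll": 8.5,"hand": 60},
    {"x": 0,"y": 0,"z": 0,"roll": 8.5,"hand": 60},
  ],
)

```text
time: 18.25
position: [0.5994, -0.0171, 0.2754]
tool_rot: [-2.743, -1.529, 0.005]
ft_force: [-0.1, -0.6, -0.1]
grip_width: 0.688
grip_force: 0.0
```

Request:
send_rows(
  rows=[
    {"x": 0,"y": 0,"z": 0,"roll": 8.5,"hand": 60},
    {"x": 0,"y": 0,"z": 0,"roll": 8.5,"hand": 60},
    {"x": 0,"y": 0,"z": 0,"roll": 8.5,"hand": 60},
    {"x": 0,"y": 0,"z": 0,"roll": 8.5,"hand": 60},
    {"x": 0,"y": 0,"z": 0,"roll": 8.5,"hand": 60},
    {"x": 0,"y": 0,"z": 0,"roll": 8.5,"hand": 60},
    {"x": 0,"y": 0,"z": 0,"roll": 8.5,"hand": 60},
    {"x": 0,"y": 0,"z": 0,"roll": 8.5,"hand": 60},
    {"x": 0,"y": 0,"z": 0,"roll": 8.5,"hand": 60},
    {"x": 0,"y": 0,"z": 0,"roll": 8.5,"hand": 60},
  ],
)

```text
time: 19.25
position: [0.5994, -0.0171, 0.2753]
tool_rot: [-0.989, -2.978, 0.002]
ft_force: [0.1, 0.3, -0.2]
grip_width: 0.688
grip_force: 0.0
```

Request:
send_rows(
  rows=[
    {"x": 0,"y": 0,"z": 0,"roll": 8.5,"hand": 60},
    {"x": 0,"y": 0,"z": 0,"roll": 1.5,"hand": 60},
    {"x": 0,"y": 0,"z": -40,"roll": 0,"hand": 60},
    {"x": 0,"y": 0,"z": -30,"roll": 0,"hand": 60},
    {"x": 0,"y": 0,"z": 0,"roll": 0,"hand": 60},
    {"x": 0,"y": 0,"z": 0,"roll": 0,"hand": 60},
  ],
)

```text
time: 19.85
position: [0.5999, -0.0174, 0.2069]
tool_rot: [-0.738, -3.052, 0.001]
ft_force: [0.2, -0.2, -0.2]
grip_width: 0.691
grip_force: 0.0
```

```bash
python3 - <<'E'
from m import *
from st import st
st()
c=get_calibration("wrist")
a=get_image("wrist");cv2.imwrite("pics/w9.png",a)
g=a.max(2);g[235:]=255
n,l,s,ce=cv2.connectedComponentsWithStats((g<70).astype(np.uint8))
for i in range(1,n):
    if 25<s[i,4]<3000: print(s[i],ce[i].round(1),ray(c,*ce[i],.09)[:2].round(4))
im=get_image("top");cal=get_calibration("top")
for A,C,_ in drum(im,cal): print(A,C.round(1),ray(cal,*C,.09)[:2].round(4))
E
```

```text
t 19.85 pos [ 0.5999 -0.0174  0.2069] yang 62.8 zdir [-0.002 -0.    -1.   ] q7 1.2 w 60.1 gf 0.0 F [ 0.2 -0.2 -0.2]
[223   0  22  22 384] [234.4   9.6] [0.4701 0.0319]
[128  86  25  24 308] [138.4  95.4] [ 0.4858 -0.0531]
[  61  184   99   51 1211] [109.  219.4] [ 0.5526 -0.1255]
[413 197  11  11  70] [417.2 202.5] [0.6502 0.0947]
[306 217  32  18 375] [318.9 227.4] [0.6344 0.0187]
[362 217  97  18 779] [406.4 229.6] [0.6679 0.0798]
[  0 227  32   8 237] [ 15.5 230.7] [ 0.5265 -0.1973]
[488 226  24   9 181] [500.4 230.4] [0.7028 0.146 ]
24 [295.2 206.6] [ 0.5455 -0.1289]
```

Request:
send_rows(
  rows=[
    {"x": 0,"y": 0,"z": -20,"roll": 0,"hand": 60},
    {"x": 0,"y": 0,"z": -20,"roll": 0,"hand": 60},
    {"x": 0,"y": 0,"z": 0,"roll": 0,"hand": 5},
    {"x": 0,"y": 0,"z": 0,"roll": 0,"hand": 5},
    {"x": 0,"y": 0,"z": 0,"roll": 0,"hand": 5},
    {"x": 0,"y": 0,"z": 0,"roll": 0,"hand": 5},
    {"x": 0,"y": 0,"z": 0,"roll": 0,"hand": 5},
    {"x": 0,"y": 0,"z": 0,"roll": 0,"hand": 5},
    {"x": 0,"y": 0,"z": 0,"roll": 0,"hand": 5},
    {"x": 0,"y": 0,"z": 0,"roll": 0,"hand": 5},
  ],
  force=20,
)

```text
time: 20.95
position: [0.6006, -0.0171, 0.1676]
tool_rot: [0.736, 3.054, 0.001]
ft_force: [1.0, 0.3, 0.9]
grip_width: 0.158
grip_force: 20.0
```

Request:
send_rows(
  rows=[
    {"x": 0,"y": 0,"z": 0,"roll": -8.5,"hand": 5},
    {"x": 0,"y": 0,"z": 0,"roll": -8.5,"hand": 5},
    {"x": 0,"y": 0,"z": 0,"roll": -8.5,"hand": 5},
    {"x": 0,"y": 0,"z": 0,"roll": -8.5,"hand": 5},
    {"x": 0,"y": 0,"z": 0,"roll": -8.5,"hand": 5},
    {"x": 0,"y": 0,"z": 0,"roll": -8.5,"hand": 5},
    {"x": 0,"y": 0,"z": 0,"roll": -8.5,"hand": 5},
    {"x": 0,"y": 0,"z": 0,"roll": -8.5,"hand": 5},
    {"x": 0,"y": 0,"z": 0,"roll": -8.5,"hand": 5},
    {"x": 0,"y": 0,"z": 0,"roll": -8.5,"hand": 5},
  ],
)

```text
time: 21.95
position: [0.6015, -0.0168, 0.1676]
tool_rot: [2.609, 1.747, 0.004]
ft_force: [3.8, 0.2, -1.5]
grip_width: 0.16
grip_force: 20.0
```

Request:
send_rows(
  rows=[
    {"x": 0,"y": 0,"z": 0,"roll": -5.3,"hand": 5},
    {"x": 0,"y": 0,"z": 0,"roll": 0,"hand": 5},
    {"x": 0,"y": 0,"z": 0,"roll": 0,"hand": 5},
  ],
)

```text
time: 22.25
position: [0.6015, -0.0168, 0.1676]
tool_rot: [2.681, 1.635, 0.004]
ft_force: [4.5, 2.2, -2.8]
grip_width: 0.157
grip_force: 20.0
```

```bash
python3 -c "
from st import *
st()"
```

```text
t 22.25 pos [ 0.6015 -0.0168  0.1676] yang -27.3 zdir [ 0.003  0.    -1.   ] q7 -0.26 w 13.7 gf 20.0 F [ 4.5  2.2 -2.8]
```

Request:
send_rows(
  rows=[
    {"x": 0,"y": 0,"z": 0,"roll": 0,"hand": 60},
    {"x": 0,"y": 0,"z": 0,"roll": 0,"hand": 60},
    {"x": 0,"y": 0,"z": 0,"roll": 0,"hand": 60},
    {"x": 0,"y": 0,"z": 30,"roll": 0,"hand": 60},
    {"x": 0,"y": 0,"z": 50,"roll": 0,"hand": 60},
    {"x": 0,"y": 0,"z": 40,"roll": 0,"hand": 60},
    {"x": -10,"y": 30,"z": 0,"roll": 8.5,"hand": 40},
    {"x": -10,"y": 30,"z": 0,"roll": 8.5,"hand": 40},
    {"x": -10,"y": 30,"z": 0,"roll": 8.5,"hand": 40},
    {"x": -10,"y": 30,"z": 0,"roll": 8.5,"hand": 40},
  ],
)

```text
time: 23.25
position: [0.5595, 0.1032, 0.2873]
tool_rot: [-2.083, -2.352, 0.001]
ft_force: [0.5, -0.6, -0.1]
grip_width: 0.478
grip_force: 0.0
```

Request:
send_rows(
  rows=[
    {"x": -10,"y": 30,"z": 0,"roll": 8.5,"hand": 40},
    {"x": -10,"y": 30,"z": 0,"roll": 8.5,"hand": 40},
    {"x": -10,"y": 30,"z": 0,"roll": 8.5,"hand": 40},
    {"x": -10,"y": 30,"z": 0,"roll": 8.5,"hand": 40},
    {"x": -10,"y": 30,"z": 0,"roll": 8.5,"hand": 40},
    {"x": -10,"y": 30,"z": 0,"roll": 8.5,"hand": 40},
    {"x": 0,"y": 0,"z": 0,"roll": 8.5,"hand": 40},
    {"x": 0,"y": 0,"z": 0,"roll": 4.3,"hand": 40},
    {"x": 0,"y": 0,"z": 0,"roll": 0,"hand": 40},
  ],
)

```text
time: 24.15
position: [0.5001, 0.2822, 0.287]
tool_rot: [-0.534, -3.095, 0.001]
ft_force: [0.0, -0.2, -0.6]
grip_width: 0.461
grip_force: 0.0
```

```bash
python3 - <<'E'
from m import *
from st import st
st()
im=get_image("top");cal=get_calibration("top")
for A,C,_ in drum(im,cal): print(A,C.round(1),ray(cal,*C,.09)[:2].round(4),ray(cal,*C,.098)[:2].round(4))
a=cv2.resize(im[135:245,200:315],None,fx=5,fy=5,interpolation=cv2.INTER_CUBIC)
a=cv2.convertScaleAbs(a,alpha=1.5)
C=np.array([.6012,-.0172])
def P(r,t,z):
    u=(proj(cal,[*(C+r*np.array([np.cos(np.radians(t)),np.sin(np.radians(t))])),z])-[200,135]+.5)*5;return tuple(int(q) for q in u)
for t,col in((202.5,(0,0,255)),(282.5,(0,0,255))): cv2.line(a,P(.034,t,.092),P(.107,t,.092),col,1)
cv2.circle(a,P(0,0,.092),4,(0,255,0),1);cv2.circle(a,P(.155,197.5,.098),4,(0,255,0),1)
cv2.imwrite("pics/z10.png",a)
E
```

```text
t 24.15 pos [0.5001 0.2822 0.287 ] yang 70.4 zdir [-0.001 -0.001 -1.   ] q7 0.73 w 40.1 gf 0.0 F [ 0.  -0.2 -0.6]
4 [277.5 152.5] [ 0.7122 -0.0755] [ 0.7101 -0.0751]
4 [224.5 166.5] [0.6666 0.0864] [0.6648 0.0858]
6 [221.5 171. ] [0.6524 0.0952] [0.6508 0.0946]
104 [259.  186.5] [ 0.6057 -0.0195] [ 0.6044 -0.0194]
8 [292.8 183. ] [ 0.6175 -0.1219] [ 0.6161 -0.1211]
17 [276.2 184.8] [ 0.6114 -0.0718] [ 0.61   -0.0713]
23 [295.2 206.6] [ 0.5456 -0.1288] [ 0.5446 -0.128 ]
4 [234.5 220.5] [0.5018 0.053 ] [0.5011 0.0527]
4 [239.5 223.5] [0.493  0.0379] [0.4924 0.0377]
8 [270.8 226. ] [ 0.4864 -0.0555] [ 0.4859 -0.0552]
38 [241.1 235.1] [0.4585 0.0328] [0.4581 0.0326]
```

View pics/z10.png

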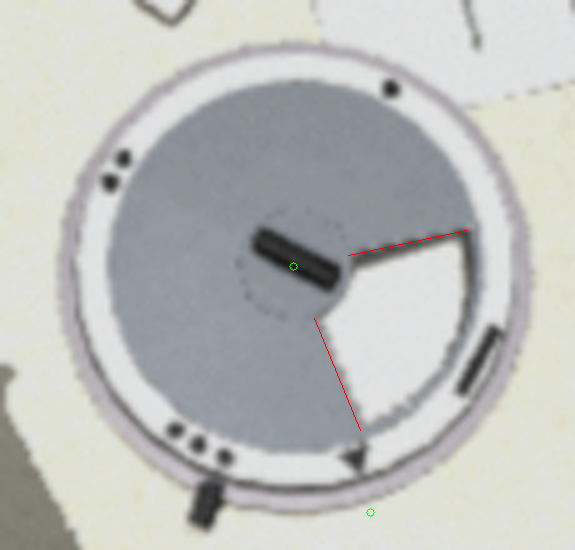

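The window edges match the drawn sector about the long bar at crop (480,360). The lug is at crop (207,505) and the target circle at (370,512). Now for the collar.

Request:
send_rows(
  rows=[
    {"x": -7.5,"y": -41,"z": 0,"roll": 0,"hand": 45},
    {"x": -7.5,"y": -41,"z": 0,"roll": 0,"hand": 45},
    {"x": -7.5,"y": -41,"z": 0,"roll": 0,"hand": 45},
    {"x": -7.5,"y": -41,"z": 0,"roll": 0,"hand": 45},
    {"x": -8,"y": -41,"z": 0,"roll": 0,"hand": 45},
    {"x": -8,"y": -42,"z": 0,"roll": 0,"hand": 45},
    {"x": 0,"y": 0,"z": -40,"roll": 0,"hand": 45},
    {"x": 0,"y": 0,"z": -40,"roll": 0,"hand": 45},
    {"x": 0,"y": 0,"z": 0,"roll": 0,"hand": 45},
    {"x": 0,"y": 0,"z": 0,"roll": 0,"hand": 45},
  ],
)

```text
time: 25.2
position: [0.4542, 0.0353, 0.2077]
tool_rot: [-0.537, -3.095, 0.001]
ft_force: [-0.6, 0.5, 0.6]
grip_width: 0.515
grip_force: 0.0
```

```bash
python3 - <<'E'
from st import *
st()
c=get_calibration("wrist");a=get_image("wrist");cv2.imwrite("pics/w11.png",a)
print(proj(c,[.4549,.034,.098]))
E
```

```text
t 25.2 pos [0.4542 0.0353 0.2077] yang 70.3 zdir [-0.001 -0.001 -1.   ] q7 1.06 w 44.8 gf 0.0 F [-0.6  0.5  0.6]
[257.38429725 214.73169393]
```

View pics/w11.png

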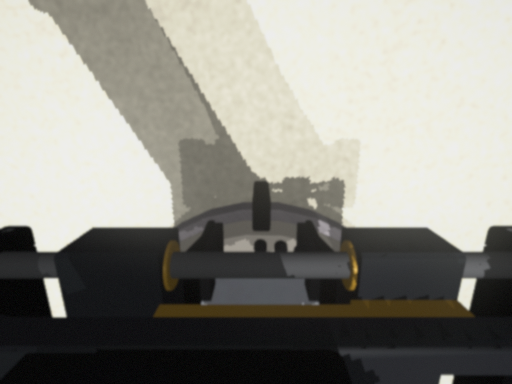

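The lug is at (262,205), between the fingers. I'll move down and grip it.

Request:
send_rows(
  rows=[
    {"x": 0,"y": 0,"z": -30,"roll": 0,"hand": 45},
    {"x": 0,"y": 0,"z": -25,"roll": 0,"hand": 45},
    {"x": 0,"y": 0,"z": -14,"roll": 0,"hand": 45},
    {"x": 0,"y": 0,"z": 0,"roll": 0,"hand": 5},
    {"x": 0,"y": 0,"z": 0,"roll": 0,"hand": 5},
    {"x": 0,"y": 0,"z": 0,"roll": 0,"hand": 5},
    {"x": 0,"y": 0,"z": 0,"roll": 0,"hand": 5},
    {"x": 0,"y": 0,"z": 0,"roll": 0,"hand": 5},
    {"x": 0,"y": 0,"z": 0,"roll": 0,"hand": 5},
    {"x": 0,"y": 0,"z": 0,"roll": 0,"hand": 5},
  ],
  force=20,
)

```text
time: 26.25
position: [0.455, 0.0357, 0.1391]
tool_rot: [0.535, 3.094, 0.002]
ft_force: [-0.9, -0.5, 6.4]
grip_width: 0.159
grip_force: 20.0
```

```bash
python3 - <<'E'
from st import *
s=st()
C=np.array([.6012,-.0172]);p=s["position"][:2]-C
r=np.hypot(*p);a=np.degrees(np.arctan2(p[1],p[0]));print(r,a)
q=p;N=9
for k in range(1,N+1):
    t=np.radians(a+(197.5-a)*k/N);n=r*np.array([np.cos(t),np.sin(t)]);print(((n-q)*1000).round(1),round((197.5-a)/N,2));q=n
E
```

```text
t 26.25 pos [0.455  0.0357 0.1391] yang 70.4 zdir [ 0.001  0.001 -1.   ] q7 1.13 w 13.9 gf 20.0 F [-0.9 -0.5  6.4]
0.15552342016678514 160.1077101431895
[ -3.4 -10.7] 4.15
[ -2.7 -11. ] 4.15
[ -1.9 -11.1] 4.15
[ -1.1 -11.2] 4.15
[ -0.2 -11.3] 4.15
[  0.6 -11.3] 4.15
[  1.4 -11.2] 4.15
[  2.2 -11.1] 4.15
[  3.  -10.9] 4.15
```

Request:
send_rows(
  rows=[
    {"x": -3.4,"y": -10.7,"z": 0,"roll": 4.1,"hand": 5},
    {"x": -2.7,"y": -11,"z": 0,"roll": 4.1,"hand": 5},
    {"x": -1.9,"y": -11.1,"z": 0,"roll": 4.1,"hand": 5},
    {"x": -1.1,"y": -11.2,"z": 0,"roll": 4.1,"hand": 5},
    {"x": -0.2,"y": -11.3,"z": 0,"roll": 4.1,"hand": 5},
    {"x": 0.6,"y": -11.3,"z": 0,"roll": 4.1,"hand": 5},
    {"x": 1.4,"y": -11.2,"z": 0,"roll": 4.1,"hand": 5},
    {"x": 2.2,"y": -11.1,"z": 0,"roll": 4.1,"hand": 5},
    {"x": 3,"y": -10.9,"z": 0,"roll": 4.1,"hand": 5},
    {"x": 0,"y": 0,"z": 0,"roll": 0,"hand": 5},
  ],
)

```text
time: 27.25
position: [0.4531, -0.0653, 0.1391]
tool_rot: [-0.472, 3.104, -0.001]
ft_force: [-1.3, 0.3, 8.3]
grip_width: 0.159
grip_force: 20.1
```

```bash
python3 - <<'E'
from st import *
s=st()
C=np.array([.6012,-.0172]);p=s["position"][:2]-C
print(np.hypot(*p),np.degrees(np.arctan2(p[1],p[0]))%360)
E
```

```text
t 27.25 pos [ 0.4531 -0.0653  0.1391] yang 107.3 zdir [ 0.001 -0.    -1.   ] q7 2.0 w 13.8 gf 20.1 F [-1.3  0.3  8.3]
0.15574047691980852 197.97320923582646
```

Locked at about 198°. I'll release, lift, move away and check.

Request:
send_rows(
  rows=[
    {"x": 0,"y": 0,"z": 0,"roll": 0,"hand": 40},
    {"x": 0,"y": 0,"z": 0,"roll": 0,"hand": 40},
    {"x": 0,"y": 0,"z": 0,"roll": 0,"hand": 40},
    {"x": 0,"y": 0,"z": 30,"roll": 0,"hand": 40},
    {"x": 0,"y": 0,"z": 50,"roll": 0,"hand": 40},
    {"x": 0,"y": 0,"z": 50,"roll": 0,"hand": 40},
    {"x": 5,"y": 45,"z": 10,"roll": -4,"hand": 40},
    {"x": 5,"y": 45,"z": 0,"roll": -4,"hand": 40},
    {"x": 5,"y": 45,"z": 0,"roll": -4,"hand": 40},
    {"x": 5,"y": 45,"z": 0,"roll": -4,"hand": 40},
  ],
)

```text
time: 28.25
position: [0.4719, 0.1176, 0.2783]
tool_rot: [-0.031, 3.141, 0.001]
ft_force: [0.6, -0.2, -0.2]
grip_width: 0.459
grip_force: 0.0
```

Request:
send_rows(
  rows=[
    {"x": 5,"y": 45,"z": 0,"roll": -4,"hand": 40},
    {"x": 5,"y": 45,"z": 0,"roll": -4,"hand": 40},
    {"x": 5,"y": 45,"z": 0,"roll": 0,"hand": 40},
    {"x": 5,"y": 20,"z": 0,"roll": 0,"hand": 40},
    {"x": 0,"y": 0,"z": 0,"roll": 0,"hand": 40},
    {"x": 0,"y": 0,"z": 0,"roll": 0,"hand": 40},
  ],
)

```text
time: 28.85
position: [0.4919, 0.2704, 0.2776]
tool_rot: [-0.183, -3.135, 0.003]
ft_force: [-0.5, 0.2, -0.1]
grip_width: 0.463
grip_force: 0.0
```

```bash
python3 - <<'E'
from m import *
from st import st
st()
im=get_image("top");cal=get_calibration("top")
for A,C,_ in drum(im,cal): print(A,C.round(1),ray(cal,*C,.09)[:2].round(4),ray(cal,*C,.098)[:2].round(4))
a=cv2.convertScaleAbs(cv2.resize(im[135:245,200:315],None,fx=5,fy=5,interpolation=cv2.INTER_CUBIC),alpha=1.5)
cv2.imwrite("pics/z12.png",a)
E
```

```text
t 28.85 pos [0.4919 0.2704 0.2776] yang 83.3 zdir [-0.001 -0.002 -1.   ] q7 0.95 w 40.3 gf 0.0 F [-0.5  0.2 -0.1]
4 [277.5 152.5] [ 0.7122 -0.0755] [ 0.7101 -0.0751]
4 [224.5 166.5] [0.6666 0.0864] [0.6648 0.0858]
5 [221.6 170.8] [0.6531 0.0949] [0.6514 0.0943]
105 [258.9 186.4] [ 0.6058 -0.0193] [ 0.6045 -0.0192]
9 [292.6 182.8] [ 0.6182 -0.1213] [ 0.6168 -0.1205]
11 [275.3 185. ] [ 0.6108 -0.0688] [ 0.6094 -0.0684]
23 [295.2 206.6] [ 0.5456 -0.1288] [ 0.5446 -0.128 ]
4 [234.5 220.5] [0.5018 0.053 ] [0.5011 0.0527]
4 [239.5 223.5] [0.493  0.0379] [0.4924 0.0377]
8 [270.8 226. ] [ 0.4864 -0.0555] [ 0.4859 -0.0552]
39 [273.9 236. ] [ 0.4568 -0.0651] [ 0.4565 -0.0646]
```

View pics/z12.png

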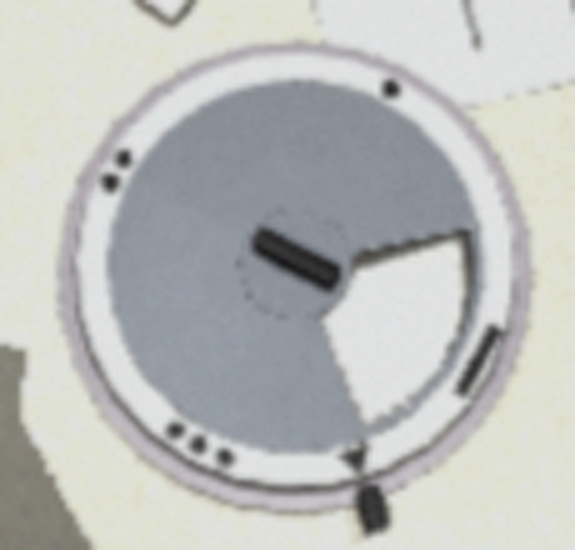

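The lug at (372,508) stands straight outside the arrowhead at (355,460), and the window is centred on the bar. I'll hand in.

```bash
python3 -c "
from h import *
print(close_job())"
```

```text
the job is handed in; nothing more can be done
None
```

I handed the job in at about 29 s on the robot's clock, with no verdict returned: the round and flat bottles stood in the one- and three-pip compartments (the square one was missing), the window was on the long bar and the lug at the arrowhead.

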